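Test the hinges of two hobby cases

TASK

One of the two hobby cases has a tired hinge. Test both: lift each lid by its carrying bar to about half open (45 degrees) and let go of it there, then leave the lid that holds standing about half open and the one that sinks lying shut. Do not push a lid back to its stop, and do not shift the other things on the table.

Things in the scene. Friction and masses are not known exactly. Their poses are not given: they have to be found in the camera images.
- case_a: one of two look-alike hobby cases, a white plastic box 120 deep (x) by 220 wide (y) by 75 high with a 12 thick grey lid on top, fixed to the table. Origin: centre of its underside. Its +x axis points level from the blue carrying bar at the front to the hinge at the back, z up. Which case stands on the left changes from time to time, and which of the two has the tired hinge cannot be seen. (mm)
- lid_a (a joint): opening angle of the lid of this case, rad: 0 shut, growing as the front edge rises, 0.785 half open (45 degrees), stop at 1.45. The lid weighs about 250 g; a good hinge needs about 4 to 6 N upward at the bar to move and then stays where it is left; a tired hinge needs 1 to 2 N and the lid sinks shut by itself, from half open in about 2 seconds.
- lid_a_bar (a point): middle of the blue carrying bar of this lid: round, 14 thick, 70 clear length along the case's y axis, on two side arms. Shut: 50 in front of the front wall (43 clear gap, open above and below), 81.5 above the table. The hinge line runs along the case's y axis at the back top edge, 60 behind the case's centre, 75.5 above the table, 170 from the bar. (mm)
- case_b: one of two look-alike hobby cases, a white plastic box 120 deep (x) by 220 wide (y) by 75 high with a 12 thick grey lid on top, fixed to the table. Origin: centre of its underside. Its +x axis points level from the blue carrying bar at the front to the hinge at the back, z up. Which case stands on the left changes from time to time, and which of the two has the tired hinge cannot be seen. (mm)
- lid_b (a joint): opening angle of the lid of this case, rad: 0 shut, growing as the front edge rises, 0.785 half open (45 degrees), stop at 1.45. The lid weighs about 250 g; a good hinge needs about 4 to 6 N upward at the bar to move and then stays where it is left; a tired hinge needs 1 to 2 N and the lid sinks shut by itself, from half open in about 2 seconds.
- lid_b_bar (a point): middle of the blue carrying bar of this lid: round, 14 thick, 70 clear length along the case's y axis, on two side arms. Shut: 50 in front of the front wall (43 clear gap, open above and below), 81.5 above the table. The hinge line runs along the case's y axis at the back top edge, 60 behind the case's centre, 75.5 above the table, 170 from the bar. (mm)
- aircraft: grey model aircraft, 150 long, 110 span, 51 high, loose on the green cutting mat in front of the robot; origin under its middle; leave alone (mm)
- paint_jar: small paint jar, 40 across, 55 high, loose, between the two cases; origin under its centre; leave alone (mm)
- glue: white glue bottle with a nozzle cap, 48 across, 130 high, loose, at the left; origin under its centre; leave alone (mm)
- mug: white mug, 76 across, 100 high, loose, at the right; origin under its centre; leave alone (mm)
- sanding_block: cork sanding block 70 x 40 x 25 high, loose, right of the mat; origin under its centre; leave alone (mm)
- sprue_strip: wooden strip 140 x 30 x 12 high, loose, left of the mat; origin under its centre; leave alone (mm)

How it is judged:
By the outcome, as a careful person would: the job done as asked, in the order asked, and still so for the second after the job is handed in, with the robot touching nothing.
It also fails if it takes over 58 s, if anything falls off the work surface, if the arm or the gripper's body presses on something with over 40 N, if the wrist force passes 120 N, or if a joint passes its speed limit or range.

ROBOT

A 6-joint arm with a two-finger parallel gripper is mounted at the origin on the work surface. World frame = base frame: x ahead of the robot, y to its left, z up, the work surface at z = 0. Lengths are in mm, angles in rad, forces in N, time in s.
With the tool pointing down it reaches from about 350 to 975 mm from the base axis. Payload 7.1 kg.
Tool frame: the origin (TCP) lies at the very end of the fingers, on their centre line; the grasp point (between the pads) lies ctrl.hold_point_z behind it (ctrl.hold_point_z is the distance from the TCP to the grasp point, in mm); z points along the fingers, y is the line along which they close (so a half turn about z gives the same grasp; the last joint's range is limited). The gripper opens to 88 mm and grips with 3 to 60 N. Pads are 20 mm wide; open, the fingers measure 115 mm over their backs; the gripper's body (75 mm by 178 mm) begins 61 mm behind the grasp point.
Start: joints at [-1.164, 0.423, 1.63, -0, 1.089, -0.019], TCP at [258.171, -569.168, 222.675] pointing down, gripper open.
Joint ranges: [-3, 3], [-0.9, 2.11], [0.09, 2.58], [-1.31, 4.45], [0.11, 2.69], [-2.54, 2.54]. Speed limits (rad/s): [2.39, 2.39, 3.01, 3.14, 3.14, 3.14].

INTERFACE

Orientations are given as a rotation vector (axis times angle).
In Python, from workcell import ctrl gives the robot as it stands. The module is installed in compiled form; this text tells all that it offers.
- The arm moves only by the shell command python3 -m creep 'ROWS'. ROWS is JSON, a list of rows, each an object with "translation": the shift along the tool's x, y, z in mm, a list of three; "angular": the turn, a rotation vector about the tool's x, y, z in rad, a list of three; "jaw": the opening, from 0 (shut) to 1 (fully open). A call has exactly 8 rows; each row is the pose to reach, as a shift and turn from the pose commanded when the call began, along the tool's axes at that moment; what a row does not reach only later rows make up. A row lasts 1/8 s, in which the tool goes at most 62.5 mm and 10.7 degrees, less where a joint would pass 70% of its speed; a pose out of reach is approached as far as the arm can. A call with a gripper value outside its range is refused whole. The fingers move at their own pace and stop on an object; the grip force is fixed at half the most. Time passes only in rows, so rows that repeat a pose let the fingers close, or fill a call up. It gives the time, the measured TCP pose, the force, the opening and the grip force at its end, in the units of the state.
- ctrl.get_obs(): the state, without advancing time (a new reading comes with each control period).
- ctrl.get_image(name): name is "scene" or "top" or "wrist"; returns the picture (480x640x3 uint8, red, green, blue); there is no depth.
- ctrl.camera_info(name): a dict with "camera_matrix" (3x3 intrinsics, pixels), "world_from_camera" (4x4, takes a point from camera to world coordinates). Camera axes: x right, y up, looking along -z (the intrinsics and any distortion apply to the point x, -y, -z); pixel columns grow to the right and rows downward; lengths in mm; the calibration is good to about 2 mm. The wrist camera is an equidistant fisheye: a pixel r from the principal point sees the ray r / f radians off the axis. A picture is of the moment at which its call begins: read the wrist's pose just before it. camera_info takes no time and is no camera call; for the wrist camera it gives the pose at the moment of the call.
- ctrl.close_job(): hands the job in; it is judged then, once.
Trained networks look in the newest picture that a camera, given by its name, has taken for a name from the list of things; names that differ only in an ending like _2 or _b are one class to them, and where a whole thing is asked for, a point or a joint stands for the part that bears it (a point fixed in the world has none). Each returns a list of dicts, best first, with "score" (0 to 1); they miss things now and then, are a little off and sometimes report something else, mostly with a low value. They report only what shows in the picture. A call takes as long as a camera call.
- ctrl.look_for(camera, label): "rect" ([left, top, right, bottom] in pixels, round what is visible of it).
The state is a dict: "t": time; "qpos": joint angles; "qvel": joint speeds; "joint_torque": joint torques, N m; "ee_pos": TCP position; "orientation": TCP orientation; "ft_force": force on the tool from outside, world axes, zero at the start; "moment": the same for the moment, N m; "width": finger opening in mm; "grasp_force": force on a finger pad.
Only numpy, scipy, OpenCV 4.12 (cv2) and the standard library are available. Lean on these libraries where they do the work, as an engineer would, in place of code of your own. Each camera call takes 0.05 s, during which the arm holds its last target. There are 200 camera calls.

## Working session

There is one attempt and no reset: what is moved stays moved. The work goes in short steps, Python scripts to look and compute and a shell command to move; the robot and the scene stay as the last step left them, time stands still between calls to the robot, and variables do not carry over. Pictures are saved under pics/ and viewed, at most 10 in all, crops included, and the job is handed in when it is done.

```bash
mkdir -p pics; python3 - <<'E'
from workcell import ctrl
import cv2,numpy as np
o=ctrl.get_obs();print({k:np.round(v,3) for k,v in o.items()},ctrl.hold_point_z)
for n in("scene","top"):
    im=ctrl.get_image(n);cv2.imwrite(f"pics/{n}0.png",im[...,::-1])
    c=ctrl.camera_info(n);print(n,np.round(c["camera_matrix"],1).tolist(),np.round(c["world_from_camera"],3).tolist(),[k for k in c])
    for l in("lid_a_bar","case_a"):
        for d in ctrl.look_for(n,l):print(l,d)
E
```

```text
{'t': np.float64(0.0), 'qpos': array([-1.164,  0.424,  1.631,  0.   ,  1.089, -0.019]), 'qvel': array([-0.   ,  0.001,  0.001,  0.002, -0.002,  0.   ]), 'joint_torque': array([ 1.0000e-03, -5.4462e+01, -2.7366e+01,  6.4000e-02,  2.3000e-02,
       -0.0000e+00]), 'ee_pos': array([ 257.954, -568.661,  221.891]), 'orientation': array([-3.069, -0.663,  0.   ]), 'ft_force': array([-0.804,  0.331, -0.849]), 'moment': array([ 0.003, -0.048,  0.004]), 'grasp_force': np.float64(0.0), 'width': np.float64(87.653)} 18.700000000000003
scene [[537.1, 0.0, 311.8], [0.0, 537.1, 237.1], [0.0, 0.0, 1.0]] [[0.813, -0.416, 0.407, 1123.922], [0.581, 0.569, -0.582, -753.837], [0.011, 0.71, 0.704, 994.952], [0.0, 0.0, 0.0, 1.0]] ['camera_matrix', 'world_from_camera']
lid_a_bar {'rect': [197.0, 262.2, 307.6, 355.6], 'score': 0.64}
case_a {'rect': [200.4, 261.1, 309.4, 382.8], 'score': 0.89}
case_a {'rect': [342.2, 163.3, 423.5, 253.1], 'score': 0.84}
case_a {'rect': [327.2, 253.6, 341.0, 277.2], 'score': 0.15}
top [[587.7, 0.0, 314.6], [0.0, 587.7, 244.4], [0.0, 0.0, 1.0]] [[-0.016, 0.991, -0.133, 387.664], [-1.0, -0.016, 0.006, -12.333], [0.004, 0.133, 0.991, 1413.318], [0.0, 0.0, 0.0, 1.0]] ['camera_matrix', 'world_from_camera']
lid_a_bar {'rect': [359.9, 183.1, 464.2, 267.1], 'score': 0.73}
lid_a_bar {'rect': [148.4, 165.7, 255.5, 258.0], 'score': 0.37}
case_a {'rect': [356.4, 181.2, 460.7, 270.9], 'score': 0.6}
case_a {'rect': [148.9, 167.3, 256.1, 255.9], 'score': 0.56}
```

View pics/top0.png

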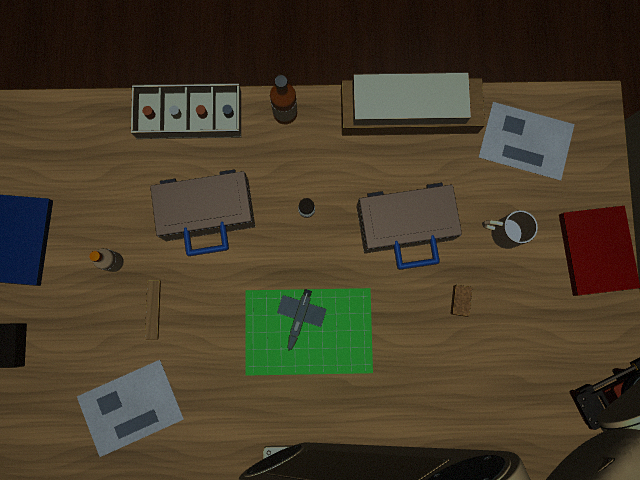

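View pics/scene0.png

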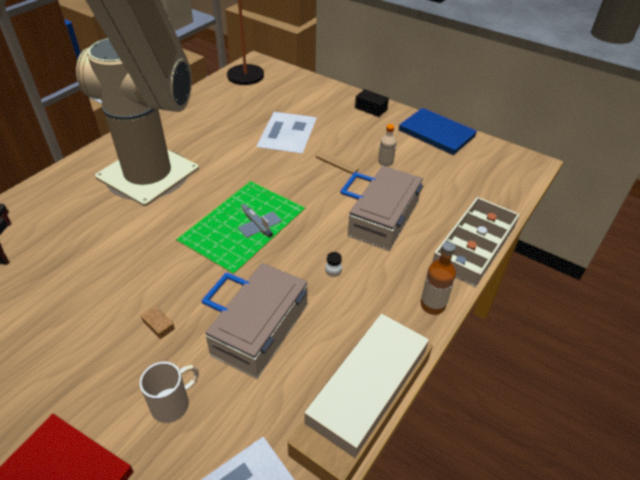

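```bash
cat > h.py <<'E'
import cv2,numpy as np
from workcell import ctrl
def ray(n,uv,z):
    c=ctrl.camera_info(n);K=c["camera_matrix"];T=np.array(c["world_from_camera"])
    p=np.linalg.inv(K)@[uv[0],uv[1],1];d=T[:3,:3]@[p[0],-p[1],-p[2]];o=T[:3,3]
    return o+d*(z-o[2])/d[2]
E
python3 - <<'E'
from h import *
for n in("top","scene"):
    im=cv2.imread(f"pics/{n}0.png");h=cv2.cvtColor(im,cv2.COLOR_BGR2HSV)
    m=cv2.inRange(h,(95,110,50),(130,255,255))
    k,l,s,c=cv2.connectedComponentsWithStats(m)
    for i in range(1,k):
        if s[i,4]>30:
            ys,xs=np.where(l==i);r=cv2.minAreaRect(np.c_[xs,ys].astype(np.float32))
            b=cv2.boxPoints(r)
            print(n,s[i],c[i].round(1),ray(n,c[i],81.5).round(1),[ray(n,q,81.5).round(0)[:2].tolist() for q in b])
E
```

```text
top [   0  195   49   90 3710] [ 20.9 237.6] [592.8 650.8  81.5] [[494.0, 709.0], [694.0, 704.0], [683.0, 593.0], [484.0, 600.0]]
top [184 222  44  34 449] [206. 243.] [573.4 228.1  81.5] [[611.0, 283.0], [623.0, 187.0], [557.0, 177.0], [545.0, 272.0]]
top [394 235  45  34 459] [416.7 256.5] [ 534.7 -252.5   81.5] [[571.0, -200.0], [585.0, -295.0], [520.0, -303.0], [506.0, -208.0]]
scene [ 64  20  16  37 114] [72.4 36.4] [-778.6  347.    81.5] [[-927.0, 418.0], [-926.0, 441.0], [-628.0, 276.0], [-631.0, 256.0]]
scene [ 400  108   76   46 1776] [437.8 129.7] [636.2 602.9  81.5] [[537.0, 537.0], [491.0, 703.0], [731.0, 669.0], [759.0, 515.0]]
scene [341 172  33  27 213] [353.7 184.3] [570.4 230.3  81.5] [[557.0, 183.0], [536.0, 299.0], [598.0, 284.0], [617.0, 171.0]]
scene [202 273  47  38 377] [220.4 290.4] [ 531.3 -252.5   81.5] [[517.0, -298.0], [499.0, -189.0], [565.0, -199.0], [578.0, -305.0]]
```

The top view shows both cases shut, with the blue bars at about (206,250) on the left and (417,262) on the right. The mug, glue, jar and mat are clear of the bars. Next I fit the bars and work out the first move.

```bash
cat >> h.py <<'E'
from scipy.spatial.transform import Rotation as R
BAR={"R":(520,-254.5,.147),"L":(558,225.5,.126)}
def go(side,ang=0,dz=0,dx=0):
    """tool shift/turn to put grasp point on bar (lid at ang), plus dz up, dx along case x"""
    x,y,w=BAR[side];a0=np.arctan2(6,170);r=170
    back=r*(np.cos(a0)-np.cos(a0+ang))+dx;z=75.5+r*np.sin(a0+ang)-ctrl.hold_point_z+dz
    p=np.array([x+back*np.cos(w),y+back*np.sin(w),z])
    o=ctrl.get_obs();A=R.from_rotvec(o["orientation"])
    B=R.from_matrix(np.c_[[np.sin(w),-np.cos(w),0],[np.cos(w),np.sin(w),0],[0,0,-1.]])
    print("tgt",p.round(1),"now",o["ee_pos"].round(1),"t",o["t"],"w",o["width"].round(1),"F",o["ft_force"].round(1),"grip",o["grasp_force"].round(1))
    print("shift",A.inv().apply(p-o["ee_pos"]).round(1),"turn",(A.inv()*B).as_rotvec().round(4))
E
python3 - <<'E'
from h import *
go("R",0,100)
def proj(n,P):
    c=ctrl.camera_info(n);T=np.linalg.inv(c["world_from_camera"]);q=T[:3,:3]@P.T+T[:3,3:];u=np.array(c["camera_matrix"])@(q*[[1],[-1],[-1]]);return (u[:2]/u[2]).T
# refine: fit bar+arm centreline by max mask overlap minus leakage
from scipy.optimize import minimize
def masks():
    for n in("top","scene"):
        h=cv2.cvtColor(cv2.imread(f"pics/{n}0.png"),cv2.COLOR_BGR2HSV)
        yield n,cv2.GaussianBlur(cv2.inRange(h,(95,110,50),(130,255,255)).astype(np.float32)/255,(0,0),1)
M=list(masks())
s=np.linspace(-42,42,40)
for k,(x,y,w) in BAR.items():
    def cost(p):
        c,sn=np.cos(p[2]),np.sin(p[2]);t=0
        X=np.r_[s*0,np.linspace(0,45,20),np.linspace(0,45,20)];Y=np.r_[s,-42+0*np.arange(20),42+0*np.arange(20)]
        P=np.c_[p[0]+X*c-Y*sn,p[1]+X*sn+Y*c,81.5+0*X]
        for n,m in M:
            u=proj(n,P).astype(np.float32);t-=cv2.remap(m,u[:,0].copy(),u[:,1].copy(),1).mean()
        return t
    r=minimize(cost,(x,y,w),method="Nelder-Mead",options=dict(initial_simplex=[(x,y,w),(x+6,y,w),(x,y+6,w),(x,y,w+.06)]))
    print(k,r.x.round(3),r.fun)
E
```

```text
Traceback (most recent call last):
  File "h.py", line 15, in go
    B=R.from_matrix(np.c_[[np.sin(w),-np.cos(w),0],[np.cos(w),np.sin(w),0],[0,0,-1.]])
  File "scipy/spatial/transform/_rotation.pyx", line 1143, in scipy.spatial.transform._rotation.Rotation.from_matrix
ValueError: Non-positive determinant (left-handed or null coordinate frame) in rotation matrix 0: [[ 0.14647115  0.98921494  0.        ]
 [-0.98921494  0.14647115  0.        ]
 [ 0.          0.         -1.        ]].
```

```bash
sed -i 's/\[np.sin(w),-np.cos(w),0\]/[-np.sin(w),np.cos(w),0]/' h.py
python3 - <<'E'
from h import *
go("R",0,100)
def proj(n,P):
    c=ctrl.camera_info(n);T=np.linalg.inv(c["world_from_camera"]);q=T[:3,:3]@P.T+T[:3,3:];u=np.array(c["camera_matrix"])@(q*[[1],[-1],[-1]]);return (u[:2]/u[2]).T
from scipy.optimize import minimize
M=[]
for n in("top","scene"):
    h=cv2.cvtColor(cv2.imread(f"pics/{n}0.png"),cv2.COLOR_BGR2HSV)
    M.append((n,cv2.GaussianBlur(cv2.inRange(h,(95,110,50),(130,255,255)).astype(np.float32)/255,(0,0),1)))
s=np.linspace(-42,42,40);e=np.linspace(0,45,20)
X=np.r_[s*0,e,e];Y=np.r_[s,0*e-42,0*e+42]
for k,(x,y,w) in BAR.items():
    def cost(p):
        c,sn=np.cos(p[2]),np.sin(p[2]);t=0
        P=np.c_[p[0]+X*c-Y*sn,p[1]+X*sn+Y*c,81.5+0*X]
        for n,m in M:
            u=proj(n,P).astype(np.float32);t-=cv2.remap(m,u[:,0].copy(),u[:,1].copy(),1).mean()
        return t
    r=minimize(cost,(x,y,w),method="Nelder-Mead",options=dict(initial_simplex=[(x,y,w),(x+6,y,w),(x,y+6,w),(x,y,w+.06)]))
    print(k,r.x.round(3),r.fun)
E
```

```text
Traceback (most recent call last):
  File "h.py", line 16, in go
    print("tgt",p.round(1),"now",o["ee_pos"].round(1),"t",o["t"],"w",o["width"].round(1),"F",o["ft_force"].round(1),"grip",o["grasp_force"].round(1))
                                                                     ^^^^^^^^^^^^^^^^
AttributeError: 'float' object has no attribute 'round'
```

```bash
sed -i 's/o\["width"\].round(1)/round(o["width"],1)/;s/o\["grasp_force"\].round(1)/round(o["grasp_force"],1)/' h.py
cat > fit.py <<'E'
from h import *
go("R",0,100)
def proj(n,P):
    c=ctrl.camera_info(n);T=np.linalg.inv(c["world_from_camera"]);q=T[:3,:3]@P.T+T[:3,3:];u=np.array(c["camera_matrix"])@(q*[[1],[-1],[-1]]);return (u[:2]/u[2]).T
from scipy.optimize import minimize
M=[]
for n in("top","scene"):
    h=cv2.cvtColor(cv2.imread(f"pics/{n}0.png"),cv2.COLOR_BGR2HSV)
    M.append((n,cv2.GaussianBlur(cv2.inRange(h,(95,110,50),(130,255,255)).astype(np.float32)/255,(0,0),1)))
s=np.linspace(-42,42,40);e=np.linspace(0,45,20)
X=np.r_[s*0,e,e];Y=np.r_[s,0*e-42,0*e+42]
for k,(x,y,w) in BAR.items():
    def cost(p):
        c,sn=np.cos(p[2]),np.sin(p[2]);t=0
        P=np.c_[p[0]+X*c-Y*sn,p[1]+X*sn+Y*c,81.5+0*X]
        for n,m in M:
            u=proj(n,P).astype(np.float32);t-=cv2.remap(m,u[:,0].copy(),u[:,1].copy(),1).mean()
        return t
    r=minimize(cost,(x,y,w),method="Nelder-Mead",options=dict(initial_simplex=[(x,y,w),(x+6,y,w),(x,y+6,w),(x,y,w+.06)]))
    print(k,r.x.round(3),r.fun)
E
python3 fit.py
```

```text
tgt [ 520.  -254.5  162.8] now [ 258.1 -569.   222.4] t 0.3 w 88.4 F [ 0.2  0.5 -0.1] grip 0.0
shift [ 368.4 -178.3   59.7] turn [-4.0000e-04 -3.0000e-04 -1.2921e+00]
R [ 5.17900e+02 -2.53773e+02  1.41000e-01] -1.9369789361953735
L [5.56629e+02 2.27750e+02 1.43000e-01] -1.8665645122528076
```

```bash
sed -i 's/^BAR=.*/BAR={"R":(518,-254,.142),"L":(556.5,227.5,.141)}/' h.py
python3 -m creep '[{"translation":[46,-22,6],"angular":[0,0,-0.16],"jaw":0.5},{"translation":[92,-45,12],"angular":[0,0,-0.33],"jaw":0.5},{"translation":[138,-67,18],"angular":[0,0,-0.49],"jaw":0.5},{"translation":[184,-90,24],"angular":[0,0,-0.65],"jaw":0.5},{"translation":[230,-112,30],"angular":[0,0,-0.81],"jaw":0.5},{"translation":[276,-135,36],"angular":[0,0,-0.97],"jaw":0.5},{"translation":[322,-157,42],"angular":[0,0,-1.14],"jaw":0.5},{"translation":[367,-179.5,45],"angular":[0,0,-1.297],"jaw":0.5}]'
python3 - <<'E'
from h import *
go("R",0,50)
im=ctrl.get_image("wrist");cv2.imwrite("pics/w1.png",im[...,::-1])
go("R",0,0)
E
```

```text
t: 1.3
ee_pos: [519.1, -252.7, 177.5]
orientation: [-2.04, -2.389, 0.0]
ft_force: [0.6, -0.2, 0.1]
width: 43.9
grasp_force: 0.0
tgt [ 518.  -254.   112.8] now [ 519.1 -252.7  177.5] t 1.3 w 43.9 F [ 0.6 -0.2  0.1] grip 0.0
shift [-1.1 -1.3 64.7] turn [-0.0001 -0.0001  0.0154]
tgt [ 518.  -254.    62.8] now [ 522.1 -248.9  177.3] t 1.35 w 43.7 F [1.9 2.3 0.4] grip 0.0
shift [ -4.5  -5.1 114.5] turn [ 0.0018 -0.0014  0.0236]
```

View pics/w1.png

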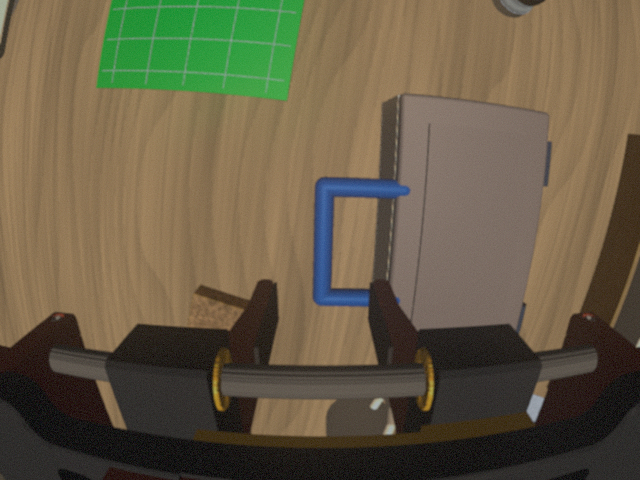

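The bar (columns about 315–333) lies between the fingertips (column about 323), with the front-wall gap to its right. I go down to just above the bar and check its position there.

```bash

python3 -m creep '[{"translation":[0,0,15],"angular":[0,0,0],"jaw":0.5},{"translation":[0,0,30],"angular":[0,0,0],"jaw":0.5},{"translation":[0,0,45],"angular":[0,0,0],"jaw":0.5},{"translation":[0,0,60],"angular":[0,0,0],"jaw":0.5},{"translation":[0,0,70],"angular":[0,0,0],"jaw":0.5},{"translation":[0,0,70],"angular":[0,0,0],"jaw":0.5},{"translation":[0,0,70],"angular":[0,0,0],"jaw":0.5},{"translation":[0,0,70],"angular":[0,0,0],"jaw":0.5}]'
cat >> h.py <<'E'
def wristbar(name,z=81.5):
    c=ctrl.camera_info("wrist");im=ctrl.get_image("wrist");cv2.imwrite(f"pics/{name}.png",im[...,::-1])
    h=cv2.cvtColor(im,cv2.COLOR_RGB2HSV);m=cv2.inRange(h,(95,110,40),(130,255,255))
    k,l,s,_=cv2.connectedComponentsWithStats(m);i=1+np.argmax(s[1:,4]);ys,xs=np.where(l==i)
    K=np.array(c["camera_matrix"]);T=np.array(c["world_from_camera"])
    u=(xs-K[0,2])/K[0,0];v=(ys-K[1,2])/K[1,1];t=np.hypot(u,v)+1e-9
    d=T[:3,:3]@np.array([np.sin(t)*u/t,-np.sin(t)*v/t,-np.cos(t)])
    P=T[:3,3:]+d*(z-T[2,3])/d[2];r=cv2.minAreaRect(P[:2].T.astype(np.float32))
    print("blue",s[i],cv2.boxPoints(r).round(1).tolist())
E
python3 - <<'E'
from h import *
go("R",0,0);wristbar("w2");go("R")
E
```

```text
t: 2.35
ee_pos: [518.7, -254.3, 108.3]
orientation: [2.046, 2.383, 0.0]
ft_force: [0.0, 0.1, -0.5]
width: 44.1
grasp_force: 0.0
tgt [ 518.  -254.    62.8] now [ 518.7 -254.3  108.3] t 2.35 w 44.1 F [ 0.   0.1 -0.5] grip 0.0
shift [ 0.4 -0.7 45.5] turn [0.0009 0.0007 0.0101]
blue [ 312  191  128  164 6649] [[506.79998779296875, -205.1999969482422], [518.7000122070312, -302.5], [584.7000122070312, -294.5], [572.7999877929688, -197.1999969482422]]
tgt [ 518.  -254.    62.8] now [ 518.6 -254.2  108.2] t 2.4 w 43.8 F [ 0.1 -0.3  0.6] grip 0.0
shift [ 0.4 -0.6 45.4] turn [0.0009 0.0006 0.0101]
```

```bash
sed -i 's/"R":(518,-254,.142)/"R":(519.5,-253.5,.13)/' h.py
python3 -m creep '[{"translation":[0,0,15],"angular":[0,0,0.01],"jaw":0.5},{"translation":[0,0.5,30],"angular":[0,0,0.02],"jaw":0.5},{"translation":[0,0.5,45],"angular":[0,0,0.02],"jaw":0.5},{"translation":[0,0.5,45],"angular":[0,0,0.02],"jaw":0.5},{"translation":[0,0.5,45],"angular":[0,0,0.02],"jaw":0.0},{"translation":[0,0.5,45],"angular":[0,0,0.02],"jaw":0.0},{"translation":[0,0.5,45],"angular":[0,0,0.02],"jaw":0.0},{"translation":[0,0.5,45],"angular":[0,0,0.02],"jaw":0.0}]'
python3 - <<'E'
from h import *
for a in (0,10,20,30,40,45): print(a);go("R",np.radians(a))
E
```

```text
t: 3.4
ee_pos: [519.3, -254.1, 63.1]
orientation: [2.069, 2.362, 0.001]
ft_force: [1.2, 0.8, 1.7]
width: 13.0
grasp_force: 30.0
0
tgt [ 519.5 -253.5   62.8] now [ 519.3 -254.1   63.1] t 3.4 w 13.0 F [1.2 0.8 1.7] grip 30.0
shift [0.6 0.3 0.3] turn [0.0012 0.0005 0.0019]
10
tgt [ 523.1 -253.    92.2] now [ 519.3 -254.1   63.1] t 3.4 w 13.0 F [1.2 0.8 1.7] grip 30.0
shift [  0.6   3.9 -29.1] turn [0.0012 0.0005 0.0019]
20
tgt [ 531.7 -251.9  120.5] now [ 519.3 -254.1   63.1] t 3.4 w 13.0 F [1.2 0.8 1.7] grip 30.0
shift [  0.5  12.6 -57.4] turn [0.0012 0.0005 0.0019]
30
tgt [ 545.  -250.2  146.9] now [ 519.3 -254.1   63.1] t 3.4 w 13.0 F [1.2 0.8 1.7] grip 30.0
shift [  0.5  26.1 -83.8] turn [0.0012 0.0005 0.0019]
40
tgt [ 562.7 -247.8  170.6] now [ 519.3 -254.1   63.1] t 3.4 w 13.0 F [1.2 0.8 1.7] grip 30.0
shift [   0.5   44.  -107.4] turn [0.0012 0.0005 0.0019]
45
tgt [ 573.  -246.5  181.2] now [ 519.3 -254.1   63.1] t 3.4 w 13.0 F [1.2 0.8 1.7] grip 30.0
shift [   0.4   54.4 -118. ] turn [0.0012 0.0005 0.0019]
```

```bash

python3 -m creep '[{"translation":[0,0.5,-8.9],"angular":[0,0,0],"jaw":0},{"translation":[0,1.6,-17.7],"angular":[0,0,0],"jaw":0},{"translation":[0,3,-26.5],"angular":[0,0,0],"jaw":0},{"translation":[0,5,-35.2],"angular":[0,0,0],"jaw":0},{"translation":[0,7.3,-43.8],"angular":[0,0,0],"jaw":0},{"translation":[0,10.2,-52.2],"angular":[0,0,0],"jaw":0},{"translation":[0,13.4,-60.5],"angular":[0,0,0],"jaw":0},{"translation":[0,17.1,-68.6],"angular":[0,0,0],"jaw":0}]'
python3 - <<'E'
from h import *
go("R",np.radians(45))
E
```

```text
t: 4.4
ee_pos: [534.9, -251.9, 131.6]
orientation: [-2.069, -2.362, 0.002]
ft_force: [-0.8, -5.4, -6.0]
width: 12.9
grasp_force: 30.0
tgt [ 573.  -246.5  181.2] now [ 534.9 -251.9  131.6] t 4.4 w 12.9 F [-0.8 -5.4 -6. ] grip 30.0
shift [  0.4  38.4 -49.7] turn [-0.002  -0.0002  0.0022]
```

```bash

python3 -m creep '[{"translation":[0,4.1,-7.9],"angular":[0,0,0],"jaw":0},{"translation":[0,8.7,-15.5],"angular":[0,0,0],"jaw":0},{"translation":[0,13.6,-23],"angular":[0,0,0],"jaw":0},{"translation":[0,18.9,-30.1],"angular":[0,0,0],"jaw":0},{"translation":[0,24.5,-37],"angular":[0,0,0],"jaw":0},{"translation":[0,30.6,-43.5],"angular":[0,0,0],"jaw":0},{"translation":[0,36.9,-49.8],"angular":[0,0,0],"jaw":0},{"translation":[0,36.9,-49.8],"angular":[0,0,0],"jaw":0}]'
python3 - <<'E'
from h import *
go("R",np.radians(45));wristbar("w3",200)
E
```

```text
t: 5.4
ee_pos: [568.9, -247.4, 182.6]
orientation: [-2.066, -2.36, 0.008]
ft_force: [-14.9, -4.5, 12.3]
width: 13.4
grasp_force: 30.0
tgt [ 573.  -246.5  181.2] now [ 568.9 -247.4  182.6] t 5.4 w 13.4 F [-14.9  -4.5  12.3] grip 30.0
shift [0.4 4.2 1.4] turn [-0.0071 -0.0007  0.0024]
blue [ 307  194  108  173 6528] [[540.9000244140625, -266.3999938964844], [577.5, -275.79998779296875], [599.4000244140625, -191.0], [562.7999877929688, -181.60000610351562]]
```

View pics/w3.png

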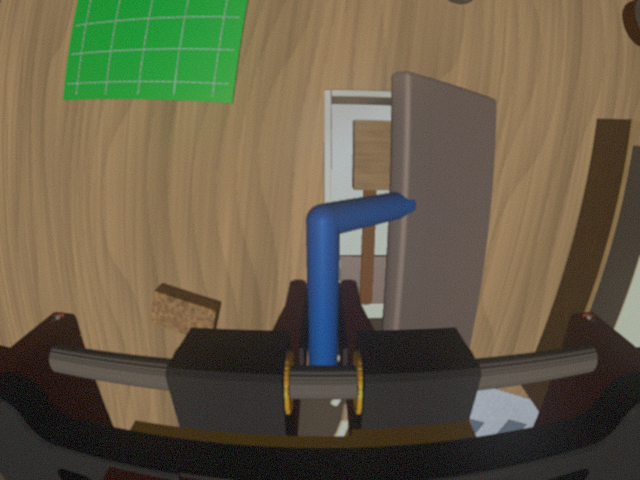

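The wrist picture shows the bar (column about 323) held between the fingers and the lid standing about half open. I let go and clear upward.

```bash

python3 -m creep '[{"translation":[0,0,0],"angular":[0,0,0],"jaw":1},{"translation":[0,0,0],"angular":[0,0,0],"jaw":1},{"translation":[0,0,0],"angular":[0,0,0],"jaw":1},{"translation":[0,0,-30],"angular":[0,0,0],"jaw":1},{"translation":[0,0,-60],"angular":[0,0,0],"jaw":1},{"translation":[0,0,-90],"angular":[0,0,0],"jaw":1},{"translation":[0,0,-110],"angular":[0,0,0],"jaw":1},{"translation":[0,0,-110],"angular":[0,0,0],"jaw":1}]'
python3 - <<'E'
from h import *
wristbar("w4",200)
im=ctrl.get_image("scene");cv2.imwrite("pics/s4.png",im[...,::-1])
go("L",0,140)
E
```

```text
t: 6.45
ee_pos: [573.3, -247.1, 292.8]
orientation: [2.068, 2.361, 0.002]
ft_force: [-0.1, 1.5, -0.3]
width: 87.0
grasp_force: 0.0
blue [ 308  172   68  130 3284] [[556.2999877929688, -196.60000610351562], [568.5999755859375, -292.5], [614.7000122070312, -286.6000061035156], [602.2999877929688, -190.6999969482422]]
tgt [556.5 227.5 202.8] now [ 572.  -246.6  290.3] t 6.55 w 87.9 F [ 0.2  0.1 -0.4] grip 0.0
shift [472.   47.1  87.8] turn [-0.0006 -0.0006 -0.0089]
```

View pics/s4.png

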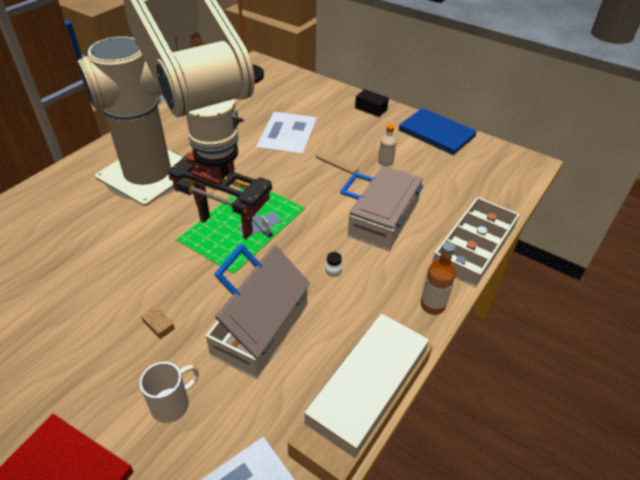

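The right lid stands about half open (bar near (240,265)), held without contact. I go on to the left case and check this one again later.

```bash

python3 -m creep '[{"translation":[50,0,0],"angular":[0,0,0],"jaw":0.5},{"translation":[110,5,0],"angular":[0,0,0],"jaw":0.5},{"translation":[170,15,0],"angular":[0,0,0],"jaw":0.5},{"translation":[230,22,0],"angular":[0,0,0],"jaw":0.5},{"translation":[290,30,0],"angular":[0,0,-0.01],"jaw":0.5},{"translation":[350,37,0],"angular":[0,0,-0.01],"jaw":0.5},{"translation":[410,43,10],"angular":[0,0,-0.01],"jaw":0.5},{"translation":[472,47,30],"angular":[0,0,-0.01],"jaw":0.5}]'
python3 - <<'E'
from h import *
go("L",0,45)
E
```

```text
t: 7.55
ee_pos: [556.5, 226.6, 260.9]
orientation: [-2.058, -2.374, 0.0]
ft_force: [1.5, 0.0, -0.5]
width: 43.8
grasp_force: 0.0
tgt [556.5 227.5 107.8] now [556.5 226.6 260.9] t 7.55 w 43.8 F [ 1.5  0.  -0.5] grip 0.0
shift [9.000e-01 1.000e-01 1.531e+02] turn [-0.0001  0.      0.0012]
```

```bash

python3 -m creep '[{"translation":[0,0,25],"angular":[0,0,0],"jaw":0.5},{"translation":[0,0,50],"angular":[0,0,0],"jaw":0.5},{"translation":[0,0,75],"angular":[0,0,0],"jaw":0.5},{"translation":[0,0,100],"angular":[0,0,0],"jaw":0.5},{"translation":[0,0,125],"angular":[0,0,0],"jaw":0.5},{"translation":[0,0,150],"angular":[0,0,0],"jaw":0.5},{"translation":[0,0,150],"angular":[0,0,0],"jaw":0.5},{"translation":[0,0,150],"angular":[0,0,0],"jaw":0.5}]'
python3 - <<'E'
from h import *
go("L");wristbar("w5");go("L")
E
```

```text
t: 8.55
ee_pos: [556.9, 224.6, 111.9]
orientation: [-2.058, -2.373, 0.001]
ft_force: [0.4, 0.6, 0.3]
width: 44.0
grasp_force: 0.0
tgt [556.5 227.5  62.8] now [556.9 224.6 111.9] t 8.55 w 44.0 F [0.4 0.6 0.3] grip 0.0
shift [ 3.   0.  49.1] turn [-0.0004  0.      0.001 ]
blue [ 315  187  124  161 6365] [[545.5999755859375, 274.8999938964844], [558.7000122070312, 178.60000610351562], [624.4000244140625, 187.5], [611.2999877929688, 283.79998779296875]]
tgt [556.5 227.5  62.8] now [557.3 224.7 112.5] t 8.6 w 44.2 F [-0.1  0.1  0.1] grip 0.0
shift [ 2.9 -0.5 49.7] turn [ 0.0008 -0.0002  0.0011]
```

```bash

python3 -m creep '[{"translation":[1,1,16],"angular":[0,0,0],"jaw":0.5},{"translation":[2.5,2,33],"angular":[0,0,0.005],"jaw":0.5},{"translation":[2.5,2,49.5],"angular":[0,0,0.005],"jaw":0.5},{"translation":[2.5,2,49.5],"angular":[0,0,0.005],"jaw":0.5},{"translation":[2.5,2,49.5],"angular":[0,0,0.005],"jaw":0.0},{"translation":[2.5,2,49.5],"angular":[0,0,0.005],"jaw":0.0},{"translation":[2.5,2,49.5],"angular":[0,0,0.005],"jaw":0.0},{"translation":[2.5,2,49.5],"angular":[0,0,0.005],"jaw":0.0}]'

```

```text
t: 9.6
ee_pos: [558.1, 227.3, 62.9]
orientation: [-2.064, -2.368, 0.001]
ft_force: [-2.2, -0.5, 4.0]
width: 13.2
grasp_force: 30.0
```

Gripped. I lift along the same arc.

```bash

python3 -m creep '[{"translation":[0,0.5,-8.9],"angular":[0,0,0],"jaw":0},{"translation":[0,1.6,-17.7],"angular":[0,0,0],"jaw":0},{"translation":[0,3,-26.5],"angular":[0,0,0],"jaw":0},{"translation":[0,5,-35.2],"angular":[0,0,0],"jaw":0},{"translation":[0,7.3,-43.8],"angular":[0,0,0],"jaw":0},{"translation":[0,10.2,-52.2],"angular":[0,0,0],"jaw":0},{"translation":[0,13.4,-60.5],"angular":[0,0,0],"jaw":0},{"translation":[0,17.1,-68.6],"angular":[0,0,0],"jaw":0}]'
python3 -m creep '[{"translation":[0,4.1,-7.9],"angular":[0,0,0],"jaw":0},{"translation":[0,8.7,-15.5],"angular":[0,0,0],"jaw":0},{"translation":[0,13.6,-23],"angular":[0,0,0],"jaw":0},{"translation":[0,18.9,-30.1],"angular":[0,0,0],"jaw":0},{"translation":[0,24.5,-37],"angular":[0,0,0],"jaw":0},{"translation":[0,30,-43.5],"angular":[0,0,0],"jaw":0},{"translation":[0,35.5,-49.8],"angular":[0,0,0],"jaw":0},{"translation":[0,35.5,-49.8],"angular":[0,0,0],"jaw":0}]'
```

```text
t: 10.6
ee_pos: [573.7, 229.4, 131.3]
orientation: [-2.063, -2.366, 0.005]
ft_force: [-7.7, 1.1, 0.1]
width: 12.7
grasp_force: 30.0
t: 11.6
ee_pos: [608.3, 234.3, 183.0]
orientation: [-2.062, -2.366, 0.006]
ft_force: [-18.0, -0.1, 14.8]
width: 13.3
grasp_force: 30.0
```

```bash

python3 -m creep '[{"translation":[0,0,0],"angular":[0,0,0],"jaw":1},{"translation":[0,0,0],"angular":[0,0,0],"jaw":1},{"translation":[0,0,0],"angular":[0,0,0],"jaw":1},{"translation":[0,0,-40],"angular":[0,0,0],"jaw":1},{"translation":[0,0,-80],"angular":[0,0,0],"jaw":1},{"translation":[0,0,-110],"angular":[0,0,0],"jaw":1},{"translation":[0,0,-110],"angular":[0,0,0],"jaw":1},{"translation":[0,0,-110],"angular":[0,0,0],"jaw":1}]'
python3 - <<'E'
from h import *
wristbar("w6",150)
E
python3 -m creep '[{"translation":[0,0,0],"angular":[0,0,0],"jaw":1},{"translation":[0,0,0],"angular":[0,0,0],"jaw":1},{"translation":[0,0,0],"angular":[0,0,0],"jaw":1},{"translation":[0,0,0],"angular":[0,0,0],"jaw":1},{"translation":[0,0,0],"angular":[0,0,0],"jaw":1},{"translation":[0,0,0],"angular":[0,0,0],"jaw":1},{"translation":[0,0,0],"angular":[0,0,0],"jaw":1},{"translation":[0,0,0],"angular":[0,0,0],"jaw":1}]'
python3 -m creep '[{"translation":[0,0,0],"angular":[0,0,0],"jaw":1},{"translation":[0,0,0],"angular":[0,0,0],"jaw":1},{"translation":[0,0,0],"angular":[0,0,0],"jaw":1},{"translation":[0,0,0],"angular":[0,0,0],"jaw":1},{"translation":[0,0,0],"angular":[0,0,0],"jaw":1},{"translation":[0,0,0],"angular":[0,0,0],"jaw":1},{"translation":[0,0,0],"angular":[0,0,0],"jaw":1},{"translation":[0,0,0],"angular":[0,0,0],"jaw":1}]'
python3 - <<'E'
from h import *
wristbar("w7",81.5)
im=ctrl.get_image("scene");cv2.imwrite("pics/s7.png",im[...,::-1])
E
```

```text
t: 12.6
ee_pos: [610.3, 234.2, 289.7]
orientation: [-2.064, -2.368, 0.002]
ft_force: [-0.3, 0.7, -0.5]
width: 87.2
grasp_force: 0.0
blue [ 267  167   73  107 2514] [[557.5999755859375, 278.79998779296875], [570.0, 188.10000610351562], [628.5, 196.10000610351562], [616.0999755859375, 286.70001220703125]]
t: 13.65
ee_pos: [610.7, 234.5, 290.9]
orientation: [2.064, 2.368, 0.0]
ft_force: [0.7, -0.1, 0.4]
width: 88.1
grasp_force: 0.0
t: 14.65
ee_pos: [610.7, 234.5, 290.8]
orientation: [-2.064, -2.368, -0.0]
ft_force: [-0.3, -0.9, -0.2]
width: 87.6
grasp_force: 0.0
blue [ 265  165   64   91 1880] [[545.7999877929688, 273.29998779296875], [558.9000244140625, 179.89999389648438], [622.2999877929688, 188.8000030517578], [609.2000122070312, 282.1000061035156]]
```

View pics/s7.png

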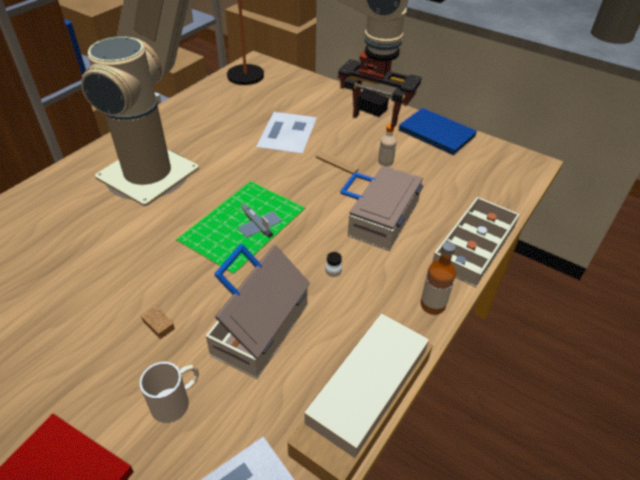

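The left lid has sunk shut by itself, and its bar is back at its starting position. The right lid has stood unchanged at half open for over 8 s. Nothing else has moved and the robot touches nothing, so I hand in.

```bash
python3 -c "
from workcell import ctrl
print(ctrl.close_job())"
```

```text
the job is handed in; nothing more can be done
None
```

I tested both lids at about 45°: the right case's lid holds and is left standing about half open, while the left case has the tired hinge and its lid sank shut by itself; the job is handed in at about 15 s.

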